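# Clear, oil and set the bench rod bender

### The arm

A 7-joint arm with a two-finger parallel gripper is mounted at the origin on the work surface. World frame = base frame: x ahead of the robot, y to its left, z up, the work surface at z = 0. Lengths are in m, angles in rad, forces in N, time in s.
With the tool pointing down it reaches from about 0.4 to 0.85 m from the base axis. Payload 6.9 kg.
Tool frame: the origin (TCP) lies between the finger pads; the fingertips stand 22 mm ahead of it and the grasp point (between the pads) lies 3 mm ahead of it (arm.nose_length is the distance from the TCP to the fingertips, in m); y points along the fingers, x is the direction in which the jaws open and shut, and the axes are right-handed (so a half turn about y gives the same grasp; the last joint's range is limited). The gripper opens to 85 mm and grips with 20 to 120 N. Pads are 22 mm wide; open, the fingers measure 114 mm over their backs; the gripper's body (76 mm by 85 mm) begins 54 mm behind the grasp point. The pads swing forward as they close: fully open they stand 13 mm farther back than shut.
Start: joints at [1.256, 0.507, -0.238, 1.5, 0.126, 1.149, -0.155], TCP at [0.255, -0.571, 0.253] pointing down, gripper open.
Joint ranges: [-3.08, 3.08], [-0.24, 2.05], [-1.43, 1.35], [0, 2.5], [-1.52, 4.66], [0.17, 1.96], [-2.89, 2.89]. Speed limits (rad/s): [2.39, 2.39, 3.14, 3.14, 3.14, 3.14, 3.14].

### API

Orientations are given as a unit quaternion [w, x, y, z].
In Python, from workcell import arm gives the robot as it stands. The module is installed in compiled form; this text tells all that it offers.
- The arm moves only by the shell command python3 -m jog 'ROWS'. ROWS is JSON, a list of rows, each an object with "xyz": the shift along the tool's x, y, z in m, a list of three; "turn": the turn, a rotation vector about the tool's x, y, z in degrees, a list of three; "claw": the finger opening in m, from 0 to 0.0854. In form: [{"xyz": [dx, dy, dz], "turn": [ax, ay, az], "claw": claw}, ...]. A call has 1 to 20 rows; each row is the pose to reach, as a shift and turn from the pose commanded when the call began, along the tool's axes at that moment; what a row does not reach only later rows make up. A row lasts 1/12 s, in which the tool goes at most 41.7 mm and 7.16 degrees, less where a joint would pass 70% of its speed; a pose out of reach is approached as far as the arm can. A call with a gripper value outside its range is refused whole. The fingers move at their own pace and stop on an object; the grip force is fixed at half the most. Time passes only in rows, so rows that repeat a pose let the fingers close. It gives the time, the measured TCP pose, the force and the opening at its end, in the units of the state.
- arm.sense(): the state, without advancing time (a new reading comes with each control period).
- arm.get_image(name): name is "scene" or "side" or "wrist"; returns the picture (420x560x3 uint8, blue, green, red); there is no depth.
- arm.get_calibration(name): a dict with "fov_y" (degrees; the focal length in pixels is half the picture's height over the tangent of half this angle, whatever the lens; pixels are square), "cx", "cy" (the principal point, pixels), "R" (3x3) and "t" (3): a world point X has camera coordinates R X + t. Camera axes: x right, y down, z forward; pixel columns grow to the right and rows downward; lengths in m; the calibration is good to about 2 mm. A picture is of the moment at which its call begins: read the wrist's pose just before it. get_calibration takes no time and is no camera call; for the wrist camera it gives the pose at the moment of the call.
- arm.finish_job(): hands the job in, once; it reports no verdict.
The state is a dict: "clock": time; "joints": joint angles; "qvel": joint speeds; "effort": joint torques, N m; "tool_pos": TCP position; "tool_rot": TCP orientation; "ft_force": force on the tool from outside, world axes, zero at the start; "torque": the same for the moment, N m; "finger_gap": opening from 0.0 (shut) to 1.0 (fully open).
Only numpy, scipy, OpenCV 4.12 (cv2) and the standard library are available. Lean on these libraries where they do the work, as an engineer would, in place of code of your own. Each camera call takes 0.05 s, during which the arm holds its last target. There are 200 camera calls.

### The job

Get the rod bender ready for the next umbrella rib. First take the container that stands between the lever and the pointer and set it down upright, without dropping it, in the free part of the white tray; then press the cap of the oil spray can beside the bender right down for a moment and let it spring back; last, swing the lever round until it lies exactly in line over the pointer and let go. Neither the lever nor any other part of the bender may knock against a container, and everything else stays where it is.

Things in the scene. Friction and masses are not known exactly. Their poses are not given: they have to be found in the camera images.
- bender: Bench rod bender, fixed: a round grey cast base 150 mm across and 14 mm high, steel hub in the middle. Origin at the bench surface on the upright pivot axis of the lever, z up. Its place and yaw vary.
- lever (a joint): Angle of the lever about the upright pivot, rad: 0 along the bender's +y axis, growing anticlockwise seen from above (pi/2 along the bender's -x, pi along its -y; stops at 0 and pi). Starts at 0.05 to 0.42, clockwise of the pointer, and must swing anticlockwise through where the container stands. It stays where it is left; about 2 N at the grip moves it.
- lever_grip (a point): Point on the axis of the lever's upright black grip, 90 mm above the bench, 130 mm from the pivot axis; its x axis points outwards along the lever. Grip 24 mm in diameter, 52 to 110 mm above the bench. The lever is a dark steel bar 22 mm wide, 145 mm long from the pivot, 40 to 52 mm above the bench; a 54 mm roller on the pivot and a 16 mm pin 50 mm out rise to 74 mm.
- pointer: Thin fixed aluminium pointer with a diamond-shaped end, below the lever's level (24 to 29 mm above the bench), reaching from the hub to 172 mm from the pivot. Origin on the pivot axis at the bench surface; its x axis runs outwards along the pointer: the direction that the lever must take, 1.55 to 2.55 rad anticlockwise of the lever's zero.
- can: White oil spray can, 52 mm in diameter, fixed upright on a 70 mm square dark base plate on the far side of the bender, about 110 mm from the pivot. Origin at the centre of the underside of its base plate.
- cap_top (a point): Centre of the flat top of the can's black nozzle cap, 28 mm in diameter, 190 mm above the bench when up. It is pressed straight down.
- cap (a joint): How far the cap is pressed, m: 0 up, 0.008 right down. A spring raises it; it starts to move at 2.4 N and is right down at 9 N.
- tray: White plastic tray, fixed, 200 x 170 mm outside (along its x and y axes), 40 mm high, walls and floor 5 mm. Origin at the centre of its underside. It is on the left or on the right of the bender. A cardboard box stands in its -x half; the +x half is free.
- rivet_box: Loose cardboard box 72 x 122 x 51 mm (x, y, z) standing in the -x half of the tray; origin at the centre of its underside. Leave it.
- tin: Plain aluminium tin with a lid, 58 mm in diameter, 80 mm high, under 0.4 kg; origin at the centre of its underside, z up. Either the tin or the jar stands on the bench between lever and pointer (0.40 to 0.62 rad clockwise of the pointer); the other stands 0.47 to 0.71 rad anticlockwise of the pointer and must stay. Both are 115 to 150 mm from the pivot.
- jar: Glass jar with a steel lid and paper label, 52 mm in diameter, 95 mm high, under 0.4 kg; origin at the centre of its underside, z up. It may be the one in the lever's way, or the one that stays: see the tin.
- glue: Grey glue bottle, 52 mm in diameter, 125 mm high, loose, standing close beside the lever's start, clockwise of it; origin at the centre of its underside. Leave it.
- drawer_unit: Fixed grey unit of small drawers, 180 x 160 x 85 mm, on the other side of the bender from the tray; origin at the centre of its underside.
- screwdriver: Screwdriver, 190 mm long, lying loose on the robot's side of the bender. Leave it.
- hammer: Hammer, 270 mm long, lying loose at the left front. Leave it.
- mug: Steel cup, 76 mm across, 85 mm high, standing loose at the right front; origin at the centre of its underside. Leave it.
Not all that is in view belongs to the job. What is shaped like the tin but red is not meant.

How it is judged:
By the outcome, as a careful person would: the job done as asked, in the order asked, and still so for the second after the job is handed in, with the robot touching nothing.
It also fails if it takes over 72 s, if anything falls off the work surface, if the arm or the gripper's body presses on something with over 40 N, if the wrist force passes 120 N, or if a joint passes its speed limit or range.

## Working session

There is one attempt and no reset: what is moved stays moved. The work goes in short steps, Python scripts to look and compute and a shell command to move; the robot and the scene stay as the last step left them, time stands still between calls to the robot, and variables do not carry over. Pictures are saved under pics/ and viewed, about 8 in all and at most 12, crops included, and the job is handed in when it is done.

```bash
mkdir -p pics
cat > h.py <<'E'
import numpy as np, cv2, json
from workcell import arm
def snap(n,f):
    c=arm.get_calibration(n); im=arm.get_image(n); cv2.imwrite(f'pics/{f}.png',im)
    json.dump({k:np.asarray(v).tolist() for k,v in c.items()},open(f'pics/{f}.json','w')); return im,c
def load(f):
    return cv2.imread(f'pics/{f}.png'),json.load(open(f'pics/{f}.json'))
def ray(c,u,v):
    f=210/np.tan(np.radians(c['fov_y'])/2); R=np.array(c['R']);t=np.array(c['t'])
    return -R.T@t, R.T@np.array([(u-c['cx'])/f,(v-c['cy'])/f,1])
def atz(c,u,v,z):
    o,d=ray(c,u,v); return o+d*(z-o[2])/d[2]
def proj(c,X):
    f=210/np.tan(np.radians(c['fov_y'])/2); p=np.array(c['R'])@np.asarray(X,float)+np.array(c['t'])
    return np.array([c['cx']+f*p[0]/p[2],c['cy']+f*p[1]/p[2]])
def tri(obs):
    A=0;b=0
    for c,u,v in obs:
        o,d=ray(c,u,v); d=d/np.linalg.norm(d);P=np.eye(3)-np.outer(d,d);A=A+P;b=b+P@o
    return np.linalg.solve(A,b)
E
python3 - <<'E'
from h import *
for n in ['scene','side']:
    im,c=snap(n,n+'0'); print(n,c)
s,_=load('scene0');d,_=load('side0')
cv2.imwrite('pics/s0b.png',cv2.resize(s,(800,600),interpolation=cv2.INTER_CUBIC))
cv2.imwrite('pics/d0b.png',cv2.resize(d,(800,600),interpolation=cv2.INTER_CUBIC))
print(arm.sense())
E
```

```text
scene {'fov_y': 44.83307287748593, 'cx': 282.0914903439272, 'cy': 213.09149098710108, 'R': array([[ 0.02676072,  0.99951784, -0.01574649],
       [ 0.81053612, -0.03091512, -0.58487217],
       [-0.58507698,  0.0028885 , -0.81097262]]), 't': array([-0.01794077, -0.29620292,  1.79867686])}
side {'fov_y': 43.682707459817124, 'cx': 278.53193982576227, 'cy': 218.7434763302875, 'R': array([[-0.99507216, -0.09857215,  0.01072028],
       [-0.07975107,  0.73142165, -0.67724599],
       [ 0.05891655, -0.67476359, -0.73567856]]), 't': array([0.45198887, 0.1584736 , 1.25526738])}
{'clock': 0.1, 'joints': array([ 1.25648802,  0.50824701, -0.23752157,  1.50101605,  0.12568334,
        1.14892006, -0.15479445]), 'qvel': array([-0.00091257, -0.00120436, -0.0012314 , -0.00289522, -0.00076659,
       -0.0001383 ,  0.00147224]), 'effort': array([-5.06984215e-03, -6.21837330e+01, -2.19459727e+00, -2.50205433e+01,
        1.25889725e-02,  7.87433179e-03,  4.47151513e-05]), 'tool_pos': array([ 0.25450463, -0.57038112,  0.25252623]), 'tool_rot': array([ 0.59351088, -0.59290573,  0.38532232, -0.38436225]), 'ft_force': array([ 1.28507952, -0.02608388,  0.03045847]), 'torque': array([0.02842173, 0.02449688, 0.01178254]), 'finger_gap': 1.0031426561688666}
```

View pics/s0b.png

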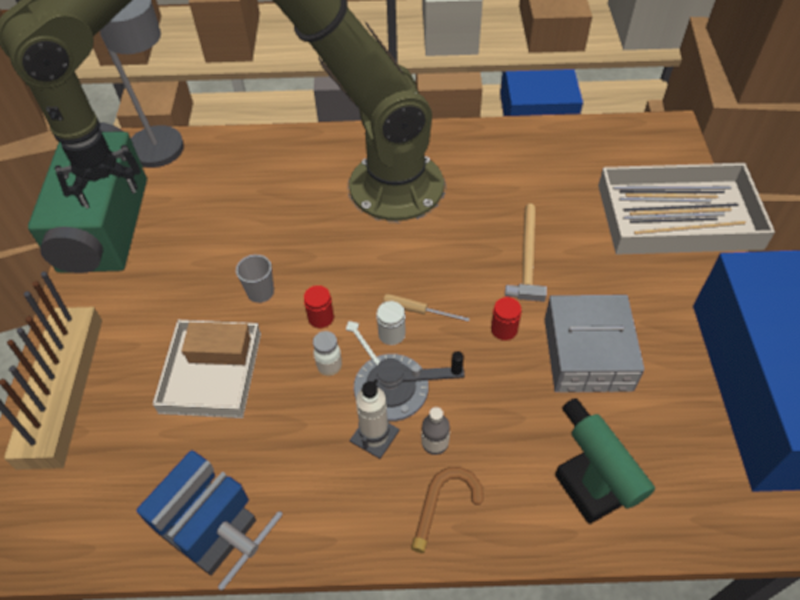

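View pics/d0b.png

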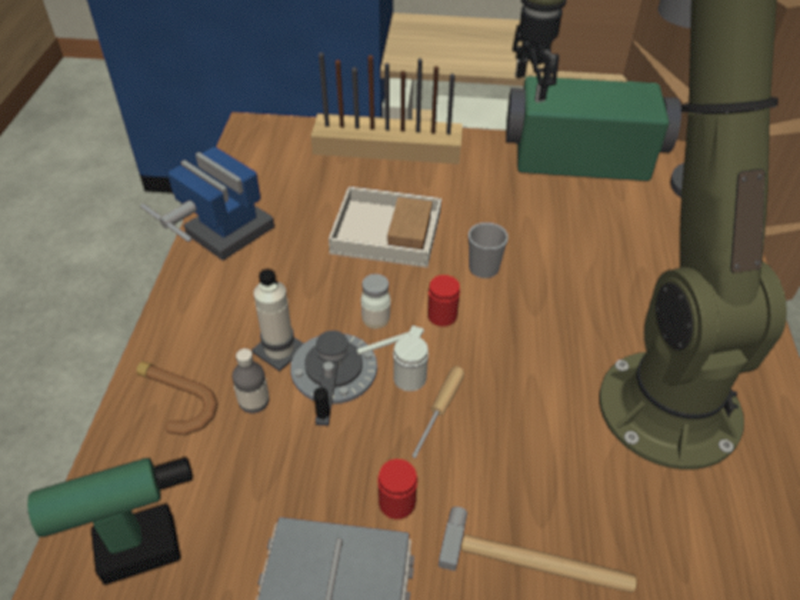

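The scene view shows the lever pointing right (grip 457,362), the pointer up-left (tip 352,326) and between them the pale aluminium tin (390,322). Possible confusions for the tin: red look-alikes (318,306) and (506,318), the jar (326,353), which is anticlockwise of the pointer and stays, and the glue bottle (435,430). I choose the tin at (390,322) and will check it in a close crop.

Run:
```python
from h import *
s,_=load('scene0');d,_=load('side0')
# scene crop u 100..340, v 185..325 ; side crop u 160..380, v 125..305
cv2.imwrite('pics/sc.png',cv2.resize(s[185:325,105:335],(0,0),fx=3.4,fy=3.4,interpolation=cv2.INTER_CUBIC))
cv2.imwrite('pics/dc.png',cv2.resize(d[125:305,160:360],(0,0),fx=3.3,fy=3.3,interpolation=cv2.INTER_CUBIC))
```

```text
(no output)
```

View pics/sc.png

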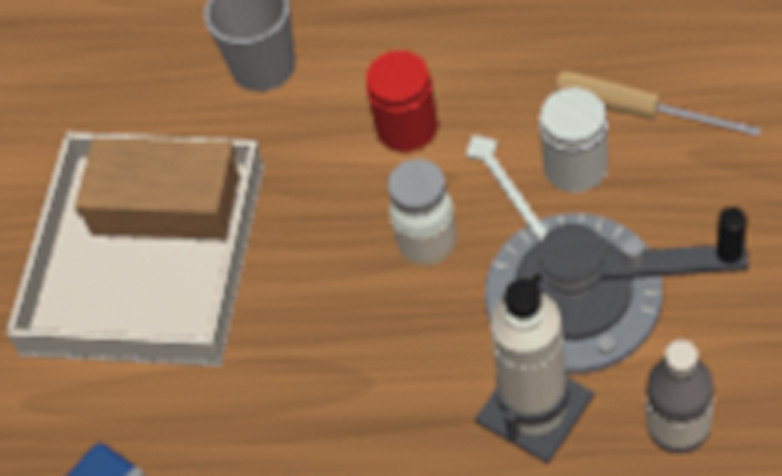

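View pics/dc.png

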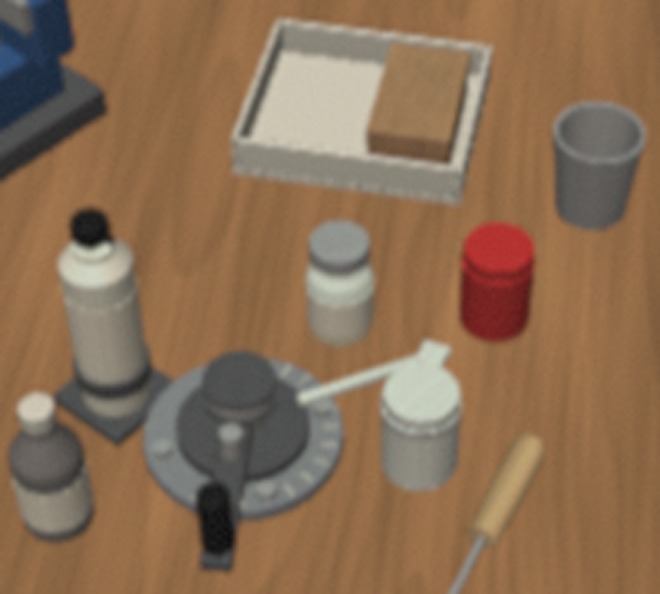

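Run:
```python
from h import *
_,c=load('scene0');_,e=load('side0')
S=lambda U,V:(105+(U+.5)/3.4-.5,185+(V+.5)/3.4-.5)
D=lambda U,V:(160+(U+.5)/3.3-.5,125+(V+.5)/3.3-.5)
np.set_printoptions(precision=4,suppress=True)
for n,z,a,b in [('tin',.08,(574,115),(421,388)),('pivot14',.014,(574,291),(243,435)),('rollertop',.074,(573,250),(240,378)),('grip',.11,(733,215),(208,492)),
 ('cap',.19,(524,287),(90,222)),('ptip',.029,(481,147),(434,350)),('jar',.095,(417,181),(340,243)),('glue',.125,(682,350),(37,403)),
 ('trayA',.04,(68,133),(492,45)),('trayB',.04,(260,143),(462,187)),('trayC',.04,(221,348),(234,155)),('trayD',.04,(10,333),(282,20)),
 ('mug',.085,(249,2),(598,130)),('red',.08,(400,80),(498,250))]:
    print(n,atz(c,*S(*a),z)[:2],atz(e,*D(*b),z)[:2],tri([(c,*S(*a)),(e,*D(*b))]))
```

```text
tin [ 0.4417 -0.0176] [ 0.4364 -0.0193] [ 0.4379 -0.019   0.0777]
pivot14 [ 0.5756 -0.0218] [ 0.5677 -0.015 ] [ 0.5697 -0.0223  0.0041]
rollertop [ 0.5715 -0.0208] [ 0.5674 -0.0197] [ 0.5686 -0.0215  0.0707]
grip [0.5652 0.1079] [0.566  0.1096] [0.5656 0.1085 0.1095]
cap [ 0.6703 -0.0544] [ 0.6703 -0.0509] [ 0.6703 -0.0538  0.1882]
ptip [ 0.437  -0.1007] [ 0.4324 -0.1012] [ 0.4335 -0.1019  0.0263]
jar [ 0.5137 -0.1473] [ 0.5093 -0.1432] [ 0.5101 -0.1481  0.0898]
glue [0.6914 0.0602] [0.69   0.0594] [0.6906 0.0598 0.1246]
trayA [ 0.416  -0.4633] [ 0.41   -0.4629] [ 0.4111 -0.4663  0.0356]
trayB [ 0.433  -0.2931] [ 0.4236 -0.2736] [ 0.4228 -0.2958  0.0217]
trayC [ 0.6325 -0.3067] [ 0.6178 -0.2917] [ 0.6223 -0.3116  0.0213]
trayD [ 0.6128 -0.4801] [ 0.6035 -0.4776] [ 0.6064 -0.4849  0.032 ]
mug [ 0.3107 -0.3059] [ 0.3159 -0.3059] [ 0.3152 -0.304   0.0883]
red [ 0.3989 -0.1677] [ 0.3896 -0.1637] [ 0.3908 -0.1701  0.0716]
```

```bash
cat >> h.py <<'E'
from scipy.spatial.transform import Rotation as Ro
def plan(xyz,jaw=None):
    """shift/turn in tool axes to TCP xyz, tool y down, tool x (jaw) along world direction jaw"""
    s=arm.sense(); q=s['tool_rot']; R=Ro.from_quat([*q[1:],q[0]]).as_matrix()
    np.set_printoptions(precision=4,suppress=True)
    x=R[:,0] if jaw is None else np.array([*jaw,0.])
    x=x*[1,1,0]; x/=np.linalg.norm(x)
    y=np.array([0,0,-1.]); best=None
    for sg in (1,-1):
        if jaw is None and sg<0: continue
        T=np.stack([sg*x,y,np.cross(sg*x,y)],1)
        r=Ro.from_matrix(R.T@T).as_rotvec(degrees=True)
        print('sg',sg,'turn',r.round(2))
    print('shift mm',(1000*R.T@(np.asarray(xyz)-s['tool_pos'])).round(1))
    print('axes x',R[:,0],'y',R[:,1],'z',R[:,2],'clock',s['clock'],'tcp',s['tool_pos'],'F',s['ft_force'],'gap',s['finger_gap'],'j',s['joints'])
E
python3 -c "
from h import *
plan([.438,-.019,.16],[0,1])"
```

```text
sg 1 turn [  -0.12 -155.95   -0.03]
sg -1 turn [ 0.02 24.05 -0.09]
shift mm [-428.6   93.2  392.3]
axes x [ 0.4076 -0.9132 -0.0016] y [-0.0007  0.0015 -1.    ] z [ 0.9132  0.4076 -0.    ] clock 0.1 tcp [ 0.2545 -0.5704  0.2525] F [ 1.2851 -0.0261  0.0305] gap 1.0031426561688666 j [ 1.2565  0.5082 -0.2375  1.501   0.1257  1.1489 -0.1548]
```

```bash
R='x'; python3 -m jog '[{"xyz":[-0.4286,0.04,0.3923],"turn":[0,24.1,-0.1],"claw":0.085},{"xyz":[-0.4286,0.04,0.3923],"turn":[0,24.1,-0.1],"claw":0.085},{"xyz":[-0.4286,0.04,0.3923],"turn":[0,24.1,-0.1],"claw":0.085},{"xyz":[-0.4286,0.04,0.3923],"turn":[0,24.1,-0.1],"claw":0.085},{"xyz":[-0.4286,0.04,0.3923],"turn":[0,24.1,-0.1],"claw":0.085},{"xyz":[-0.4286,0.04,0.3923],"turn":[0,24.1,-0.1],"claw":0.085},{"xyz":[-0.4286,0.04,0.3923],"turn":[0,24.1,-0.1],"claw":0.085},{"xyz":[-0.4286,0.04,0.3923],"turn":[0,24.1,-0.1],"claw":0.085},{"xyz":[-0.4286,0.04,0.3923],"turn":[0,24.1,-0.1],"claw":0.085},{"xyz":[-0.4286,0.04,0.3923],"turn":[0,24.1,-0.1],"claw":0.085},{"xyz":[-0.4286,0.04,0.3923],"turn":[0,24.1,-0.1],"claw":0.085},{"xyz":[-0.4286,0.04,0.3923],"turn":[0,24.1,-0.1],"claw":0.085},{"xyz":[-0.4286,0.04,0.3923],"turn":[0,24.1,-0.1],"claw":0.085},{"xyz":[-0.4286,0.04,0.3923],"turn":[0,24.1,-0.1],"claw":0.085},{"xyz":[-0.4286,0.04,0.3923],"turn":[0,24.1,-0.1],"claw":0.085},{"xyz":[-0.4286,0.04,0.3923],"turn":[0,24.1,-0.1],"claw":0.085},{"xyz":[-0.4286,0.04,0.3923],"turn":[0,24.1,-0.1],"claw":0.085},{"xyz":[-0.4286,0.04,0.3923],"turn":[0,24.1,-0.1],"claw":0.085}]'
python3 - <<'E'
from h import *
plan([.438,-.019,.051],[0,1])
im,c=snap('wrist','w1')
cv2.imwrite('pics/w1b.png',cv2.resize(im,(800,600),interpolation=cv2.INTER_CUBIC))
print(c['fov_y'],proj(c,[.438,-.019,.08]),proj(c,[.569,-.021,.074]))
E
```

```text
clock: 1.6
tool_pos: [0.4378, -0.0209, 0.2131]
tool_rot: [-0.499, 0.5, -0.5, 0.501]
ft_force: [-0.3, 0.3, 0.5]
finger_gap: 0.996
sg 1 turn [ -0.21 179.83   0.04]
sg -1 turn [ 0.03 -0.17  0.13]
shift mm [ -2.2 162.1   0.3]
axes x [-0.0029 -1.      0.0023] y [-0.0005 -0.0023 -1.    ] z [ 1.     -0.003  -0.0005] clock 1.6 tcp [ 0.4378 -0.0209  0.2131] F [-0.2648  0.3127  0.4638] gap 0.9964977261823003 j [ 0.2638  0.2741 -0.3508  2.0237  0.1256  0.8643 -1.7305]
58.20222572159975 [276.8333 212.1045] [278.9092   4.8153]
```

View pics/w1b.png

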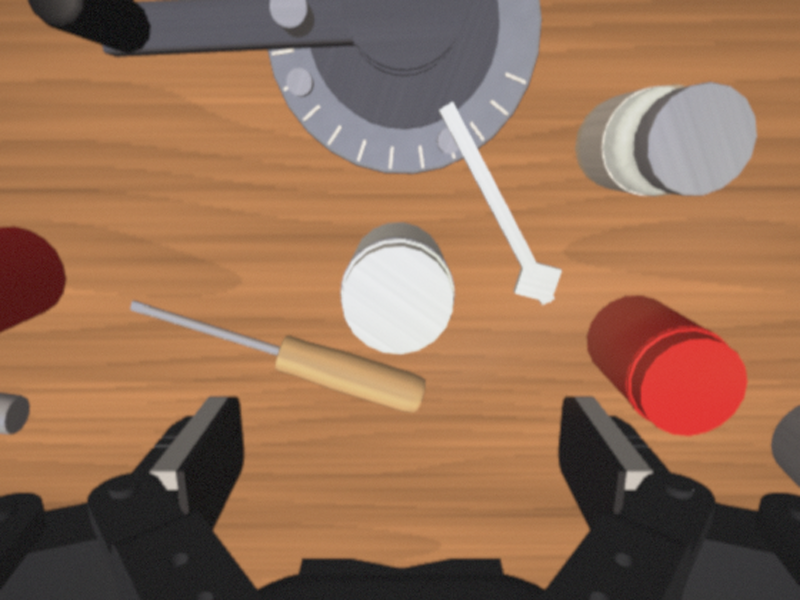

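The wrist view confirms it: pale tin lid centred at (397,298), pointer bar from (448,108) to diamond (539,283) with the screwdriver handle just below the tin, jar at (700,138) on the far side of the pointer.

Run:
```python
from h import *
np.set_printoptions(precision=4,suppress=True)
_,c=load('w1')
W=lambda U,V:((U+.5)*.7-.5,(V+.5)*.7-.5)
for n,z,p in [('tin',.08,(397.5,297)),('p0',.029,(448,107)),('p1',.029,(531,262)),('diam',.029,(538,283)),('jar',.095,(700,139)),('screw',.02,(355,373)),('tinfootTop',0.02,(399,222)),('grip',.11,(55,2))]:
    print(n,atz(c,*W(*p),z))
a=atz(c,*W(448,107),.029);b=atz(c,*W(531,262),.029);d=(b-a)[:2];d/=np.linalg.norm(d)
P=np.array([.569,-.021]);r=P-a[:2];print('dir',d,np.degrees(np.arctan2(d[1],d[0])),'pivot offset from line',r[0]*d[1]-r[1]*d[0])
t=atz(c,*W(397.5,297),.08)
plan([t[0],t[1],.050],[0,1])
```

```text
tin [ 0.4411 -0.0199  0.08  ]
p0 [ 0.5317 -0.047   0.029 ]
p1 [ 0.4478 -0.0964  0.029 ]
diam [ 0.4354 -0.1013  0.029 ]
jar [ 0.5139 -0.1482  0.095 ]
screw [0.3755 0.0073 0.02  ]
tinfootTop [ 0.4698 -0.0207  0.02  ]
grip [0.5628 0.1061 0.11  ]
dir [-0.8611 -0.5084] -149.4437080412964 pivot offset from line 0.0033679176459512628
sg 1 turn [ -0.2  179.8    0.01]
sg -1 turn [ 0.01 -0.2   0.13]
shift mm [ -1.5 163.2   3.3]
axes x [-0.0035 -1.      0.0023] y [-0.0002 -0.0023 -1.    ] z [ 1.     -0.0035 -0.0001] clock 1.65 tcp [ 0.4378 -0.021   0.2132] F [-0.2043 -0.9181  0.8536] gap 0.9971646590643033 j [ 0.2643  0.274  -0.3509  2.0236  0.1256  0.8642 -1.7307]
```

```bash
python3 -m jog '[{"xyz":[-0.0015,0.04,0.0033],"turn":[0,0,0],"claw":0.085},{"xyz":[-0.0015,0.075,0.0033],"turn":[0,0,0],"claw":0.085},{"xyz":[-0.0015,0.11,0.0033],"turn":[0,0,0],"claw":0.085},{"xyz":[-0.0015,0.14,0.0033],"turn":[0,0,0],"claw":0.085},{"xyz":[-0.0015,0.163,0.0033],"turn":[0,0,0],"claw":0.085},{"xyz":[-0.0015,0.163,0.0033],"turn":[0,0,0],"claw":0.085},{"xyz":[-0.0015,0.163,0.0033],"turn":[0,0,0],"claw":0.085},{"xyz":[-0.0015,0.163,0.0033],"turn":[0,0,0],"claw":0.07},{"xyz":[-0.0015,0.163,0.0033],"turn":[0,0,0],"claw":0.06},{"xyz":[-0.0015,0.163,0.0033],"turn":[0,0,0],"claw":0.05},{"xyz":[-0.0015,0.163,0.0033],"turn":[0,0,0],"claw":0.045},{"xyz":[-0.0015,0.163,0.0033],"turn":[0,0,0],"claw":0.045},{"xyz":[-0.0015,0.163,0.0033],"turn":[0,0,0],"claw":0.045},{"xyz":[-0.0015,0.163,0.0033],"turn":[0,0,0],"claw":0.045},{"xyz":[-0.0015,0.163,0.0033],"turn":[0,0,0],"claw":0.045},{"xyz":[-0.0015,0.163,0.0033],"turn":[0,0,0],"claw":0.045}]'
python3 - <<'E'
from h import *
# tray yaw from corner estimates: mean of A->D and B->C
A,B,C,D=[np.array(p) for p in [(.414,-.464),(.430,-.293),(.628,-.307),(.611,-.480)]]
x=(D-A)+(C-B);x/=np.linalg.norm(x);ctr=(A+B+C+D)/4;y=np.array([-x[1],x[0]])
print('tray',ctr,x,y,'target',ctr+.047*x)
t=ctr+.047*x
plan([t[0],t[1],.16],y)
E
```

```text
clock: 2.98
tool_pos: [0.4426, -0.0187, 0.0523]
tool_rot: [-0.5, 0.499, -0.499, 0.502]
ft_force: [-1.6, -1.5, 10.2]
finger_gap: 0.666
tray [ 0.52075 -0.386  ] [ 0.99712826 -0.07573126] [0.07573126 0.99712826] target [ 0.56761503 -0.38955937]
sg 1 turn [   0.19 -175.75    0.35]
sg -1 turn [-0.23  4.25  0.13]
shift mm [ 370.9 -106.4  126. ]
axes x [-0.0016 -1.      0.0023] y [ 0.0038 -0.0024 -1.    ] z [ 1.     -0.0016  0.0039] clock 2.9833 tcp [ 0.4426 -0.0187  0.0523] F [-1.62   -1.4788 10.1505] gap 0.6657710772446007 j [ 0.1471  0.5379 -0.2333  2.2103  0.3023  0.4186 -1.9037]
```

```bash
python3 -m jog '[{"xyz":[0,-0.025,0],"turn":[0,0,0],"claw":0.045},{"xyz":[0,-0.06,0],"turn":[0,0,0],"claw":0.045},{"xyz":[0,-0.1,0],"turn":[0,0,0],"claw":0.045},{"xyz":[0,-0.14,0],"turn":[0,0,0],"claw":0.045},{"xyz":[0.02,-0.15,0.007],"turn":[0,0,0],"claw":0.045},{"xyz":[0.05,-0.15,0.017],"turn":[0,1,0],"claw":0.045},{"xyz":[0.085,-0.15,0.029],"turn":[0,2,0],"claw":0.045},{"xyz":[0.12,-0.15,0.041],"turn":[0,4.2,0],"claw":0.045},{"xyz":[0.155,-0.15,0.053],"turn":[0,4.2,0],"claw":0.045},{"xyz":[0.19,-0.15,0.065],"turn":[0,4.2,0],"claw":0.045},{"xyz":[0.225,-0.15,0.076],"turn":[0,4.2,0],"claw":0.045},{"xyz":[0.26,-0.15,0.088],"turn":[0,4.2,0],"claw":0.045},{"xyz":[0.295,-0.15,0.1],"turn":[0,4.2,0],"claw":0.045},{"xyz":[0.325,-0.15,0.11],"turn":[0,4.2,0],"claw":0.045},{"xyz":[0.35,-0.15,0.119],"turn":[0,4.2,0],"claw":0.045},{"xyz":[0.365,-0.15,0.124],"turn":[0,4.2,0],"claw":0.045},{"xyz":[0.371,-0.15,0.126],"turn":[0,4.2,0],"claw":0.045},{"xyz":[0.371,-0.15,0.126],"turn":[0,4.2,0],"claw":0.045},{"xyz":[0.371,-0.15,0.126],"turn":[0,4.2,0],"claw":0.045}]'
python3 - <<'E'
from h import *
im,c=snap('wrist','w2');s2,_=snap('scene','s2')
a=cv2.resize(im,(533,400));b=cv2.resize(s2[170:350,60:300],(533,400),interpolation=cv2.INTER_CUBIC)
cv2.imwrite('pics/c2.png',cv2.resize(im,(800,600),interpolation=cv2.INTER_CUBIC))
plan([.5676,-.3896,.06])
E
```

```text
clock: 4.57
tool_pos: [0.567, -0.3879, 0.2013]
tool_rot: [-0.481, 0.481, -0.518, 0.518]
ft_force: [0.2, 0.5, -2.2]
finger_gap: 0.663
sg 1 turn [-0.03  0.    0.03]
shift mm [  2.4 141.5   0.4]
axes x [-0.0722 -0.9974  0.0006] y [ 0.0005 -0.0006 -1.    ] z [ 0.9974 -0.0722  0.0005] clock 4.6667 tcp [ 0.5673 -0.3871  0.2015] F [ 0.4463  0.8451 -3.2098] gap 0.6680801564581933 j [ 0.7082  0.6458 -0.266   1.3915  0.1765  1.1267 -1.2255]
```

View pics/c2.png

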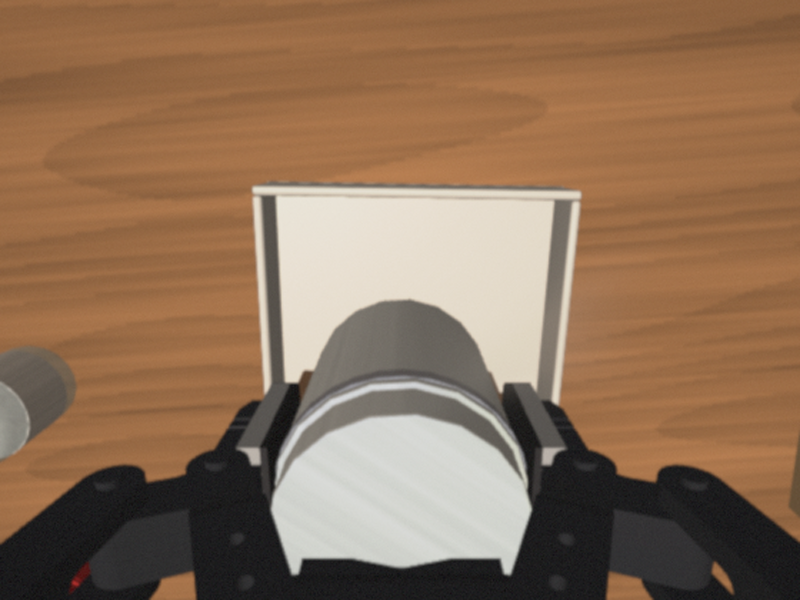

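The tin is held upright over the tray. The tray's far rim corners are at (253,188) and (580,193), and a sliver of the cardboard box shows at (305,380).

Run:
```python
from h import *
_,c=load('w2')
W=lambda U,V:((U+.5)*.7-.5,(V+.5)*.7-.5)
C=atz(c,*W(253,187),.04)[:2];D=atz(c,*W(580,192),.04)[:2];bx=atz(c,*W(307,373),.05)[:2]
y=(C-D);print(C,D,np.linalg.norm(y));y/=np.linalg.norm(y);x=np.array([y[1],-y[0]])
o=(C+D)/2-.1*x;print('tray',o,x,'box corner',bx,(bx-o)@x,(bx-o)@y)
t=o+.049*x;plan([*t,.06],y)
```

```text
[ 0.6264594  -0.31693085] [ 0.61158661 -0.48361276] 0.1673441409035006
tray [ 0.51941873 -0.39138426] [ 0.99604275 -0.08887546] box corner [ 0.52656112 -0.33405322] 0.002018799465871789 0.0577389449053409
sg 1 turn [   0.05 -179.04    0.05]
sg -1 turn [-0.03  0.96  0.03]
shift mm [  8.5 141.5   1.5]
axes x [-0.0722 -0.9974  0.0006] y [ 0.0005 -0.0006 -1.    ] z [ 0.9974 -0.0722  0.0005] clock 4.6667 tcp [ 0.5673 -0.3871  0.2015] F [ 0.4463  0.8451 -3.2098] gap 0.6680801564581933 j [ 0.7082  0.6458 -0.266   1.3915  0.1765  1.1267 -1.2255]
```

```bash
python3 -m jog '[{"xyz":[0.004,0.03,0.002],"turn":[0,0.5,0],"claw":0.045},{"xyz":[0.0085,0.065,0.004],"turn":[0,1,0],"claw":0.045},{"xyz":[0.0085,0.1,0.004],"turn":[0,1,0],"claw":0.045},{"xyz":[0.0085,0.125,0.004],"turn":[0,1,0],"claw":0.045},{"xyz":[0.0085,0.135,0.004],"turn":[0,1,0],"claw":0.045},{"xyz":[0.0085,0.138,0.004],"turn":[0,1,0],"claw":0.045},{"xyz":[0.0085,0.14,0.004],"turn":[0,1,0],"claw":0.045},{"xyz":[0.0085,0.14,0.004],"turn":[0,1,0],"claw":0.045},{"xyz":[0.0085,0.14,0.004],"turn":[0,1,0],"claw":0.045}]'
```

```text
clock: 5.42
tool_pos: [0.5718, -0.3985, 0.0632]
tool_rot: [-0.477, 0.477, -0.521, 0.524]
ft_force: [0.9, 0.0, -2.2]
finger_gap: 0.662
```

```bash
python3 -m jog '[{"xyz":[0,0.001,0],"turn":[0,0,0],"claw":0.045},{"xyz":[0,0.002,0],"turn":[0,0,0],"claw":0.045},{"xyz":[0,0.002,0],"turn":[0,0,0],"claw":0.045}]'
```

```text
clock: 5.67
tool_pos: [0.5708, -0.3983, 0.0596]
tool_rot: [-0.476, 0.477, -0.522, 0.523]
ft_force: [0.0, 0.2, -2.2]
finger_gap: 0.662
```

```bash
python3 -m jog '[{"xyz":[0,0.001,0],"turn":[0,0,0],"claw":0.045},{"xyz":[0,0.0015,0],"turn":[0,0,0],"claw":0.045},{"xyz":[0,0.002,0],"turn":[0,0,0],"claw":0.045},{"xyz":[0,0.002,0],"turn":[0,0,0],"claw":0.045}]'
```

```text
clock: 6.0
tool_pos: [0.5707, -0.3981, 0.0575]
tool_rot: [-0.476, 0.477, -0.522, 0.523]
ft_force: [-2.1, 1.7, 2.4]
finger_gap: 0.659
```

```bash
python3 -m jog '[{"xyz":[0,0.0005,0],"turn":[0,0,0],"claw":0.045},{"xyz":[0,0.0005,0],"turn":[0,0,0],"claw":0.06},{"xyz":[0,0.0005,0],"turn":[0,0,0],"claw":0.07},{"xyz":[0,0.0005,0],"turn":[0,0,0],"claw":0.08},{"xyz":[0,0.0005,0],"turn":[0,0,0],"claw":0.085},{"xyz":[0,0.0005,0],"turn":[0,0,0],"claw":0.085},{"xyz":[0,0.0005,0],"turn":[0,0,0],"claw":0.085},{"xyz":[0,-0.02,0],"turn":[0,0,0],"claw":0.085},{"xyz":[0,-0.055,0],"turn":[0,0,0],"claw":0.085},{"xyz":[0,-0.09,0],"turn":[0,0,0],"claw":0.085},{"xyz":[0,-0.13,0],"turn":[0,0,0],"claw":0.085},{"xyz":[0,-0.17,0],"turn":[0,0,0],"claw":0.085},{"xyz":[0,-0.21,0],"turn":[0,0,0],"claw":0.085},{"xyz":[0,-0.24,0],"turn":[0,0,0],"claw":0.04},{"xyz":[0,-0.24,0],"turn":[0,0,0],"claw":0.0},{"xyz":[0,-0.24,0],"turn":[0,0,0],"claw":0.0}]'
python3 - <<'E'
from h import *
im,c=snap('wrist','w3');snap('scene','s3')
cv2.imwrite('pics/w3b.png',cv2.resize(im,(560,420)))
plan([.6703,-.0535,.26])
E
```

```text
clock: 7.33
tool_pos: [0.5713, -0.398, 0.2994]
tool_rot: [-0.477, 0.476, -0.52, 0.524]
ft_force: [-0.3, 0.2, -0.7]
finger_gap: 0.599
sg 1 turn [ 0.06 -0.    0.06]
shift mm [-351.7   35.4   68.4]
axes x [-0.0914 -0.9958  0.001 ] y [-0.0012 -0.0009 -1.    ] z [ 0.9958 -0.0914 -0.0011] clock 7.4333 tcp [ 0.5701 -0.3975  0.2958] F [-0.8714 -0.2469 -1.0157] gap 0.4151889710868888 j [ 0.7099  0.6017 -0.2671  1.2119  0.1552  1.3481 -1.2089]
```

View pics/w3b.png

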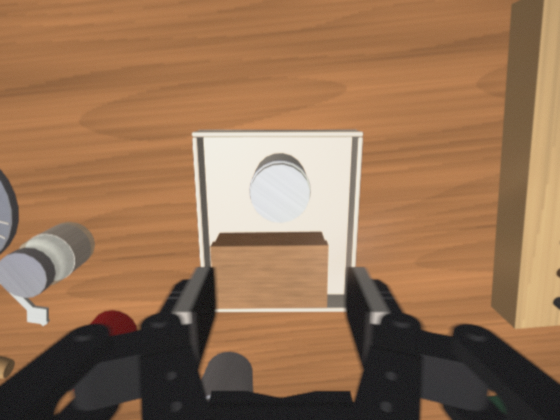

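The tin stands upright in the free half (lid at 280,192), clear of the box and walls. Next I hover near the can to measure the cap.

```bash
python3 -m jog '[{"xyz":[-0.04,-0.004,0],"turn":[0,0,0],"claw":0},{"xyz":[-0.08,-0.004,0],"turn":[0,0,0],"claw":0},{"xyz":[-0.12,-0.004,0],"turn":[0,0,0],"claw":0},{"xyz":[-0.16,-0.004,0],"turn":[0,0,0],"claw":0},{"xyz":[-0.2,-0.004,0],"turn":[0,0,0],"claw":0},{"xyz":[-0.24,-0.004,0],"turn":[0,0,0],"claw":0},{"xyz":[-0.28,-0.004,0],"turn":[0,0,0],"claw":0},{"xyz":[-0.31,-0.004,0],"turn":[0,-2,0],"claw":0},{"xyz":[-0.335,-0.004,0],"turn":[0,-4,0],"claw":0},{"xyz":[-0.344,-0.004,0],"turn":[0,-5,0],"claw":0},{"xyz":[-0.344,-0.004,0],"turn":[0,-5,0],"claw":0},{"xyz":[-0.344,-0.004,0],"turn":[0,-5,0],"claw":0},{"xyz":[-0.344,-0.004,0],"turn":[0,-5,0],"claw":0}]'
python3 - <<'E'
from h import *
im,c=snap('wrist','w4')
cv2.imwrite('pics/w4b.png',cv2.resize(im,(800,600),interpolation=cv2.INTER_CUBIC))
print(proj(c,[.6703,-.0535,.19])/.7)
plan([.6703,-.0535,.23])
E
```

```text
clock: 8.52
tool_pos: [0.6017, -0.0576, 0.2995]
tool_rot: [-0.497, 0.499, -0.502, 0.502]
ft_force: [-0.7, -1.5, -0.0]
finger_gap: -0.002
[387.53176791 158.61928709]
sg 1 turn [ 0.05 -0.    0.16]
shift mm [-5.  69.6 68.5]
axes x [-0.0082 -1.      0.0028] y [-0.0009 -0.0028 -1.    ] z [ 1.     -0.0082 -0.0009] clock 8.5667 tcp [ 0.6018 -0.0577  0.2997] F [ 0.0211 -0.1137 -0.1834] gap -2.2959422226920322e-05 j [ 0.2658  0.4511 -0.3395  1.4779  0.157   1.24   -1.6725]
```

View pics/w4b.png

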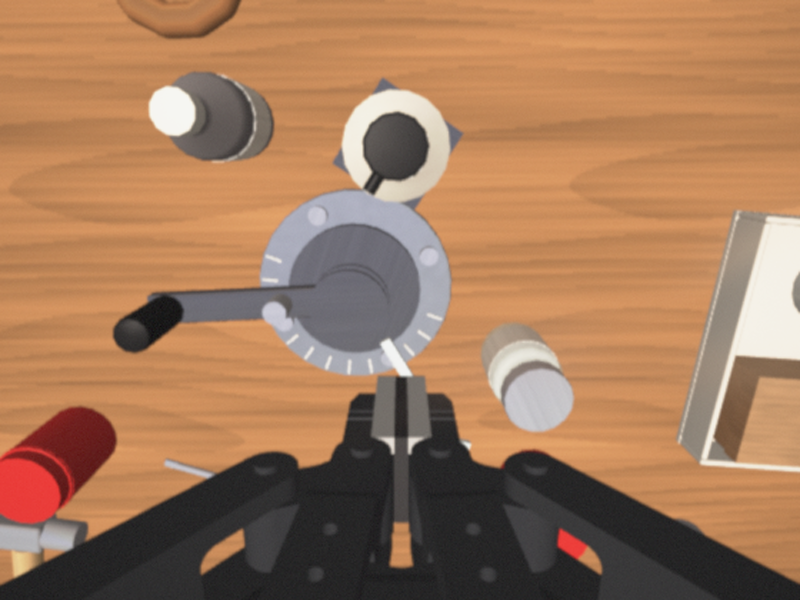

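The cap is centred at (396,147), the bender's disc at (355.5,282), and the grip top at (131,334).

Run:
```python
from h import *
np.set_printoptions(precision=4,suppress=True)
_,c=load('w4');_,c1=load('w1');_,cs=load('scene0');_,ce=load('side0')
W=lambda U,V:((U+.5)*.7-.5,(V+.5)*.7-.5)
S=lambda U,V:(105+(U+.5)/3.4-.5,185+(V+.5)/3.4-.5)
D=lambda U,V:(160+(U+.5)/3.3-.5,125+(V+.5)/3.3-.5)
cap=atz(c,*W(396,147),.19)[:2];print('cap',cap)
print('cap tri',tri([(c,*W(396,147)),(cs,*S(524,287)),(ce,*D(90,222))]))
P=atz(c,*W(355.5,282),.014)[:2];G=atz(c,*W(131,334.5),.11)[:2];print('pivot',P,'grip',G,np.linalg.norm(G-P))
print('grip tri',tri([(c,*W(131,334.5)),(cs,*S(733,215)),(ce,*D(208,492))]))
# disc edge refine by ellipse: sample 8 points
plan([*cap,.225])
```

```text
cap [ 0.6749 -0.0569]
cap tri [ 0.6721 -0.0552  0.1879]
pivot [ 0.5758 -0.0235] grip [0.5675 0.1055] 0.12933533909474534
grip tri [0.5658 0.1077 0.1081]
sg 1 turn [ 0.05 -0.    0.16]
shift mm [-1.6 74.6 73.2]
axes x [-0.0082 -1.      0.0028] y [-0.0009 -0.0028 -1.    ] z [ 1.     -0.0082 -0.0009] clock 8.5667 tcp [ 0.6018 -0.0577  0.2997] F [ 0.0211 -0.1137 -0.1834] gap -2.2959422226920322e-05 j [ 0.2658  0.4511 -0.3395  1.4779  0.157   1.24   -1.6725]
```

```bash
python3 -m jog '[{"xyz":[-0.001,0,0.035],"turn":[0,0,0],"claw":0},{"xyz":[-0.001,0.02,0.072],"turn":[0,0,0],"claw":0},{"xyz":[-0.001,0.05,0.072],"turn":[0,0,0],"claw":0},{"xyz":[-0.001,0.075,0.072],"turn":[0,0,0],"claw":0},{"xyz":[-0.001,0.083,0.072],"turn":[0,0,0],"claw":0},{"xyz":[-0.001,0.083,0.072],"turn":[0,0,0],"claw":0},{"xyz":[-0.001,0.083,0.072],"turn":[0,0,0],"claw":0}]'
```

```text
clock: 9.15
tool_pos: [0.6741, -0.0558, 0.2182]
tool_rot: [-0.498, 0.499, -0.501, 0.502]
ft_force: [0.7, -0.2, 0.8]
finger_gap: 0.003
```

```bash
python3 -m jog '[{"xyz":[0,0.003,0],"turn":[0,0,0],"claw":0},{"xyz":[0,0.005,0],"turn":[0,0,0],"claw":0},{"xyz":[0,0.007,0],"turn":[0,0,0],"claw":0},{"xyz":[0,0.009,0],"turn":[0,0,0],"claw":0},{"xyz":[0,0.009,0],"turn":[0,0,0],"claw":0},{"xyz":[0,0.009,0],"turn":[0,0,0],"claw":0}]'
```

```text
clock: 9.65
tool_pos: [0.6745, -0.0547, 0.2094]
tool_rot: [-0.499, 0.499, -0.5, 0.502]
ft_force: [0.0, -0.8, 4.8]
finger_gap: 0.003
```

```bash
python3 -m jog '[{"xyz":[0,0.002,0],"turn":[0,0,0],"claw":0},{"xyz":[0,0.004,0],"turn":[0,0,0],"claw":0},{"xyz":[0,0.0055,0],"turn":[0,0,0],"claw":0},{"xyz":[0,0.006,0],"turn":[0,0,0],"claw":0},{"xyz":[0,0.006,0],"turn":[0,0,0],"claw":0},{"xyz":[0,0.006,0],"turn":[0,0,0],"claw":0}]'
```

```text
clock: 10.15
tool_pos: [0.6746, -0.0547, 0.2042]
tool_rot: [-0.499, 0.499, -0.5, 0.502]
ft_force: [-2.3, -0.2, 9.8]
finger_gap: -0.002
```

```bash
python3 -m jog '[{"xyz":[0,0.001,0],"turn":[0,0,0],"claw":0},{"xyz":[0,0.002,0],"turn":[0,0,0],"claw":0},{"xyz":[0,0.002,0],"turn":[0,0,0],"claw":0},{"xyz":[0,0.002,0],"turn":[0,0,0],"claw":0}]'
```

```text
clock: 10.48
tool_pos: [0.6746, -0.0547, 0.204]
tool_rot: [-0.499, 0.498, -0.5, 0.503]
ft_force: [-6.0, -1.8, 20.5]
finger_gap: -0.003
```

The cap is on its stop: the force doubled with no further travel. Now I lift off.

```bash
python3 -m jog '[{"xyz":[0,-0.004,0],"turn":[0,0,0],"claw":0},{"xyz":[0,-0.015,0],"turn":[0,0,0],"claw":0},{"xyz":[0,-0.05,0],"turn":[0,0,0],"claw":0},{"xyz":[0,-0.08,0],"turn":[0,0,0],"claw":0.03},{"xyz":[0,-0.09,0],"turn":[0,0,0],"claw":0.06},{"xyz":[0,-0.09,0],"turn":[0,0,0],"claw":0.06}]'
python3 - <<'E'
from h import *
plan([.480,.095,.29],[.0,1])
E
```

```text
clock: 10.98
tool_pos: [0.6751, -0.0541, 0.294]
tool_rot: [-0.5, 0.498, -0.499, 0.503]
ft_force: [0.6, 0.3, -0.3]
finger_gap: 0.421
sg 1 turn [ -0.14 179.76  -0.5 ]
sg -1 turn [-0.32 -0.24  0.09]
shift mm [-148.3    2.6 -195.8]
axes x [-0.0043 -1.      0.0016] y [ 0.0056 -0.0016 -1.    ] z [ 1.     -0.0042  0.0056] clock 10.9833 tcp [ 0.6751 -0.0541  0.294 ] F [ 0.6107  0.3428 -0.2648] gap 0.4214554772729595 j [ 0.2213  0.5726 -0.3309  1.2795  0.185   1.3133 -1.6815]
```

```bash
python3 -m jog '[{"xyz":[-0.03,0.002,-0.02],"turn":[0,0,0],"claw":0.06},{"xyz":[-0.06,0.002,-0.045],"turn":[0,0,0],"claw":0.06},{"xyz":[-0.085,0.002,-0.07],"turn":[0,0,0],"claw":0.06},{"xyz":[-0.099,0.002,-0.085],"turn":[-0.3,-0.2,0],"claw":0.06},{"xyz":[-0.099,0.002,-0.085],"turn":[-0.3,-0.2,0],"claw":0.06},{"xyz":[-0.099,0.002,-0.085],"turn":[-0.3,-0.2,0],"claw":0.06},{"xyz":[-0.099,0.002,-0.085],"turn":[-0.3,-0.2,0],"claw":0.06}]'
python3 - <<'E'
from h import *
im,c=snap('wrist','w5');im2,c2=snap('scene','s5')
cv2.imwrite('pics/w5b.png',cv2.resize(im[0:300,0:400],(800,600),interpolation=cv2.INTER_CUBIC))
print(arm.sense()['tool_pos'])
for P in [(.569,-.021),(.576,-.0235),(.573,-.022)]: print(2*proj(c,[*P,.014]),2*proj(c,[*P,.074]))
E
```

```text
clock: 11.57
tool_pos: [0.5896, 0.0439, 0.2874]
tool_rot: [-0.497, 0.502, -0.501, 0.5]
ft_force: [-0.5, -0.4, -0.3]
finger_gap: 0.702
[0.58999016 0.04349329 0.28738796]
[680.38441607 386.86286215] [700.54582067 417.10924197]
[685.65147962 374.03513329] [706.8098722  402.31459169]
[682.5845418  379.55026027] [703.1793772  408.67845723]
```

View pics/w5b.png

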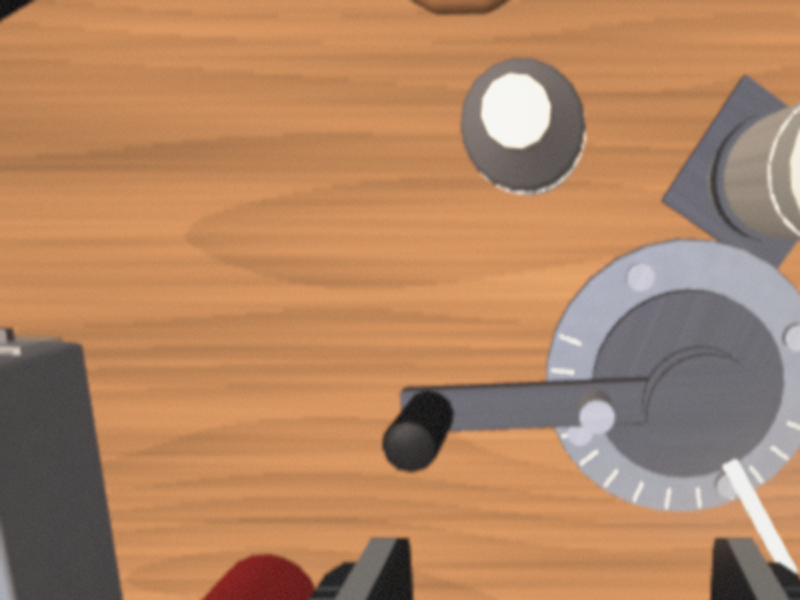

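The wrist view shows the bender disc centred near (683,375), the grip top at (409,447), the lever bar horizontal and the glue bottle (523,120) well clear.

Run:
```python
from h import *
np.set_printoptions(precision=4,suppress=True)
_,c=load('w5');_,c4=load('w4');_,c1=load('w1')
V=lambda U,v:((U+.5)/2-.5,(v+.5)/2-.5)
W=lambda U,v:((U+.5)*.7-.5,(v+.5)*.7-.5)
P=atz(c,*V(683,375),.014)[:2];G=atz(c,*V(409,447),.11)[:2];print('P',P,'G',G,np.linalg.norm(G-P))
# disc circle fits: edge points -> world circle
def fit(p):
    A=np.c_[2*p,np.ones(len(p))];s=np.linalg.lstsq(A,(p**2).sum(1),rcond=None)[0];return s[:2],np.sqrt(s[2]+s[:2]@s[:2])
# w1: arc visible pts
print('w1 fit',fit(np.array([atz(c1,*W(*q),.014)[:2] for q in [(272,60),(300,120),(345,158),(400,173),(460,160),(505,122),(535,65),(541,20)]])))
print('w5 fit',fit(np.array([atz(c,*V(*q),.014)[:2] for q in [(547,375),(565,313),(610,262),(690,240),(760,258),(560,432),(600,480),(670,509),(740,499)]])))
print('w4 fit',fit(np.array([atz(c4,*W(*q),.014)[:2] for q in [(260,282),(451,282),(300,210),(290,348),(355,376),(425,345)]])))
for a,b in [((405,388),(640,378)),((450,432),(600,425))]:
    A=atz(c,*V(*a),.052)[:2];B=atz(c,*V(*b),.052)[:2];d=A-B;print('edge',A,B,np.degrees(np.arctan2(d[1],d[0])))
print('pointer w5',[atz(c,*V(*q),.029)[:2] for q in [(732,465),(777,550)]])
print('pointer w4',[atz(c4,*W(*q),.029)[:2] for q in [(386,343),(404,374)]])
```

```text
P [ 0.5758 -0.0218] G [0.5668 0.1062] 0.12833691927797697
w1 fit (array([ 0.5704, -0.0238]), np.float64(0.07321430816376265))
w5 fit (array([ 0.5724, -0.0238]), np.float64(0.0737728142964577))
w4 fit (array([ 0.5706, -0.0234]), np.float64(0.07311373279706082))
edge [0.578  0.1185] [0.5827 0.0051] 92.35426543350557
edge [0.5558 0.0978] [0.5592 0.0241] 92.63579867248123
pointer w5 [array([ 0.5302, -0.0475]), array([ 0.4807, -0.0754])]
pointer w4 [array([ 0.5309, -0.0468]), array([ 0.505 , -0.0605])]
```

Run:
```python
from h import *
plan([.5663,.1064,.088],[np.cos(np.radians(92.5)),np.sin(np.radians(92.5))])
```

```text
sg 1 turn [ -0.19 177.33   0.52]
sg -1 turn [ 0.34 -2.67  0.12]
shift mm [-63.3 199.4 -22.7]
axes x [-0.0029 -1.      0.0022] y [-0.0059 -0.0022 -1.    ] z [ 1.     -0.0029 -0.0059] clock 11.6667 tcp [0.59   0.0435 0.2874] F [-0.6982 -0.2917 -0.8054] gap 0.7012213679112325 j [ 0.1107  0.4422 -0.3549  1.5297  0.1609  1.2048 -1.8451]
```

```bash
python3 -m jog '[{"xyz":[-0.03,0,-0.011],"turn":[0.3,-2.7,0.1],"claw":0.06},{"xyz":[-0.062,0.01,-0.022],"turn":[0.3,-2.7,0.1],"claw":0.06},{"xyz":[-0.063,0.04,-0.023],"turn":[0.3,-2.7,0.1],"claw":0.06},{"xyz":[-0.063,0.075,-0.023],"turn":[0.3,-2.7,0.1],"claw":0.06},{"xyz":[-0.063,0.11,-0.023],"turn":[0.3,-2.7,0.1],"claw":0.06},{"xyz":[-0.063,0.12,-0.023],"turn":[0.3,-2.7,0.1],"claw":0.06},{"xyz":[-0.063,0.12,-0.023],"turn":[0.3,-2.7,0.1],"claw":0.06}]'
python3 - <<'E'
from h import *
plan([.5663,.1064,.088],[np.cos(np.radians(92.5)),np.sin(np.radians(92.5))])
E
```

```text
clock: 12.25
tool_pos: [0.5648, 0.1064, 0.1652]
tool_rot: [-0.509, 0.513, -0.49, 0.487]
ft_force: [-0.4, -0.3, 0.3]
finger_gap: 0.707
sg 1 turn [   0.08 -179.92   -0.52]
sg -1 turn [0.33 0.08 0.05]
shift mm [-0.  77.2  2. ]
axes x [ 0.045  -0.999   0.0009] y [-0.0058 -0.0012 -1.    ] z [ 0.999   0.045  -0.0058] clock 12.25 tcp [0.5648 0.1064 0.1652] F [-0.4369 -0.3095  0.3316] gap 0.7072281380338519 j [ 0.0007  0.5287 -0.3544  1.7523  0.2234  0.9063 -1.9746]
```

```bash
python3 -m jog '[{"xyz":[0,0.03,0.002],"turn":[0.3,0,0],"claw":0.06},{"xyz":[0,0.06,0.002],"turn":[0.3,0,0],"claw":0.06},{"xyz":[0,0.077,0.002],"turn":[0.3,0,0],"claw":0.06},{"xyz":[0,0.077,0.002],"turn":[0.3,0,0],"claw":0.06},{"xyz":[0,0.077,0.002],"turn":[0.3,0,0],"claw":0.045},{"xyz":[0,0.077,0.002],"turn":[0.3,0,0],"claw":0.032},{"xyz":[0,0.077,0.002],"turn":[0.3,0,0],"claw":0.02},{"xyz":[0,0.077,0.002],"turn":[0.3,0,0],"claw":0.015},{"xyz":[0,0.077,0.002],"turn":[0.3,0,0],"claw":0.015},{"xyz":[0,0.077,0.002],"turn":[0.3,0,0],"claw":0.015},{"xyz":[0,0.077,0.002],"turn":[0.3,0,0],"claw":0.015}]'
python3 - <<'E'
from h import *
s=arm.sense();print(s['tool_pos'],s['ft_force'])
q=s['tool_rot'];R=Ro.from_quat([*q[1:],q[0]]).as_matrix()
P=np.array([.572,-.0235]);G=s['tool_pos'][:2];r=G-P;print('r',np.linalg.norm(r),'ang',np.degrees(np.arctan2(r[1],r[0])))
r=r/np.linalg.norm(r)*.13
for a in list(range(6,61,6)):
    t=np.radians(a);M=np.array([[np.cos(t),-np.sin(t)],[np.sin(t),np.cos(t)]])
    d=M@r-r;print(a,(R.T@np.array([*d,0])).round(4), 'turn y',-a)
E
```

```text
clock: 13.17
tool_pos: [0.5697, 0.1074, 0.0937]
tool_rot: [0.514, -0.509, 0.486, -0.491]
ft_force: [-0.0, -2.3, 5.8]
finger_gap: 0.269
[0.56966568 0.10735658 0.09366965] [-0.01983823 -2.30900352  5.84659967]
r 0.13087740054067537 ang 91.02197797891525
6 [ 0.0003 -0.0001 -0.0136] turn y -6
12 [ 0.0021 -0.0003 -0.0271] turn y -12
18 [ 0.0053 -0.0004 -0.0403] turn y -18
24 [ 0.0098 -0.0005 -0.0532] turn y -24
30 [ 0.0156 -0.0006 -0.0655] turn y -30
36 [ 0.0227 -0.0008 -0.0771] turn y -36
42 [ 0.031  -0.0009 -0.0879] turn y -42
48 [ 0.0403 -0.001  -0.0978] turn y -48
54 [ 0.0507 -0.001  -0.1066] turn y -54
60 [ 0.0619 -0.0011 -0.1143] turn y -60
```

```bash
python3 -m jog '[{"xyz":[0.0003,0,-0.0136],"turn":[0,-6,0],"claw":0.015},{"xyz":[0.0021,0,-0.0271],"turn":[0,-12,0],"claw":0.015},{"xyz":[0.0053,0,-0.0403],"turn":[0,-18,0],"claw":0.015},{"xyz":[0.0098,0,-0.0532],"turn":[0,-24,0],"claw":0.015},{"xyz":[0.0156,0,-0.0655],"turn":[0,-30,0],"claw":0.015},{"xyz":[0.0227,0,-0.0771],"turn":[0,-36,0],"claw":0.015},{"xyz":[0.031,0,-0.0879],"turn":[0,-42,0],"claw":0.015},{"xyz":[0.0403,0,-0.0978],"turn":[0,-48,0],"claw":0.015},{"xyz":[0.0507,0,-0.1066],"turn":[0,-54,0],"claw":0.015},{"xyz":[0.0619,0,-0.1143],"turn":[0,-60,0],"claw":0.015},{"xyz":[0.0619,0,-0.1143],"turn":[0,-60,0],"claw":0.015},{"xyz":[0.0619,0,-0.1143],"turn":[0,-60,0],"claw":0.015}]'
cat > arc.py <<'E'
from h import *
import sys
s=arm.sense();print(s['tool_pos'],s['ft_force'],s['joints'],s['finger_gap'])
q=s['tool_rot'];R=Ro.from_quat([*q[1:],q[0]]).as_matrix()
P=np.array([.572,-.0235]);G=s['tool_pos'][:2];r=G-P;print('r',np.linalg.norm(r),'ang',np.degrees(np.arctan2(r[1],r[0]))%360,'jaw',np.degrees(np.arctan2(-R[1,0],-R[0,0]))%360,'tilt',R[:,1])
r0=r;r=r/np.linalg.norm(r)*.13
for a in map(float,sys.argv[1:]):
    t=np.radians(a);M=np.array([[np.cos(t),-np.sin(t)],[np.sin(t),np.cos(t)]])
    d=M@r-r0;print(a,(R.T@np.array([*d,0])).round(4), 'turn y',-a)
E
python3 arc.py 6 12 18 24 30 36 42 48 54 57
```

```text
clock: 14.17
tool_pos: [0.4573, 0.0411, 0.0935]
tool_rot: [0.688, -0.686, 0.164, -0.17]
ft_force: [-7.1, 0.9, 22.5]
finger_gap: 0.27
[0.4572911  0.04106339 0.09345702] [-7.14143638  0.93806495 22.50049186] [ 0.29260169  0.52689873 -0.63250307  2.1340681   0.53447726  0.62883507
 -1.19308342] 0.27028478023317337
r 0.13163040792775627 ang 150.62721014567728 jaw 152.64921520335415 tilt [ 9.45378581e-03  6.28928325e-05 -9.99955310e-01]
6.0 [ 0.0019 -0.     -0.0137] turn y -6.0
12.0 [ 0.0035 -0.0001 -0.0272] turn y -12.0
18.0 [ 0.0066 -0.0001 -0.0404] turn y -18.0
24.0 [ 0.011  -0.0001 -0.0533] turn y -24.0
30.0 [ 0.0167 -0.0001 -0.0656] turn y -30.0
36.0 [ 0.0237 -0.0001 -0.0773] turn y -36.0
42.0 [ 0.0319 -0.0001 -0.0882] turn y -42.0
48.0 [ 0.0412 -0.0001 -0.0981] turn y -48.0
54.0 [ 0.0515 -0.     -0.1071] turn y -54.0
57.0 [ 0.0569 -0.     -0.1111] turn y -57.0
```

```bash
python3 -m jog '[{"xyz":[0.0005,-0.001,-0.0137],"turn":[0,-6,0],"claw":0.015},{"xyz":[0.0025,-0.002,-0.0272],"turn":[0,-12,0],"claw":0.015},{"xyz":[0.0056,-0.003,-0.0404],"turn":[0,-18,0],"claw":0.015},{"xyz":[0.01,-0.004,-0.0533],"turn":[0,-24,0],"claw":0.015},{"xyz":[0.0157,-0.004,-0.0656],"turn":[0,-30,0],"claw":0.015},{"xyz":[0.0227,-0.004,-0.0773],"turn":[0,-36,0],"claw":0.015},{"xyz":[0.0309,-0.004,-0.0882],"turn":[0,-42,0],"claw":0.015},{"xyz":[0.0402,-0.004,-0.0981],"turn":[0,-48,0],"claw":0.015},{"xyz":[0.0505,-0.004,-0.1071],"turn":[0,-54,0],"claw":0.015},{"xyz":[0.0505,-0.004,-0.1071],"turn":[0,-54,0],"claw":0.015},{"xyz":[0.0505,-0.004,-0.1071],"turn":[0,-54,0],"claw":0.015}]'
python3 arc.py 2 3 4 5
```

```text
clock: 15.08
tool_pos: [0.4528, -0.0778, 0.0939]
tool_rot: [0.689, -0.688, -0.165, 0.161]
ft_force: [6.6, 4.3, -26.7]
finger_gap: 0.262
[ 0.45275624 -0.07778839  0.09390643] [  6.59014167   4.32007899 -26.71086201] [ 0.73158544  0.61247384 -0.92631793  2.12749475  0.73331385  0.7526772
 -0.2100189 ] 0.26172688456275667
r 0.13102024449860963 ang 204.47846289903208 jaw 206.63260593642158 tilt [ 0.00573843  0.00283189 -0.99997953]
2.0 [ 0.0009  0.     -0.0046] turn y -2.0
3.0 [ 0.0009  0.     -0.0068] turn y -3.0
4.0 [ 0.001   0.     -0.0091] turn y -4.0
5.0 [ 0.0011  0.     -0.0114] turn y -5.0
```

```bash
python3 -m jog '[{"xyz":[0,0.001,-0.004],"turn":[0,-1.8,0],"claw":0.015},{"xyz":[0,0.002,-0.0082],"turn":[0,-3.6,0],"claw":0.015},{"xyz":[0,0.002,-0.0082],"turn":[0,-3.6,0],"claw":0.015},{"xyz":[0,0.002,-0.0082],"turn":[0,-3.6,0],"claw":0.015},{"xyz":[0,0.002,-0.0082],"turn":[0,-3.6,0],"claw":0.015}]'
python3 arc.py 1
python3 - <<'E'
from h import *
a,_=snap('scene','s6');b,_=snap('side','d6');w,_=snap('wrist','w6')
l=cv2.resize(a[205:285,205:305],(400,320),interpolation=cv2.INTER_CUBIC)
m=cv2.resize(b[200:290,215:315],(400,320),interpolation=cv2.INTER_CUBIC)
n=cv2.resize(w,(373,280))
o=np.zeros((600,800,3),np.uint8);o[:320,:400]=l;o[:320,400:]=m;o[320:,:373]=n
cv2.imwrite('pics/m6.png',o)
E
```

```text
clock: 15.5
tool_pos: [0.4565, -0.0851, 0.0936]
tool_rot: [-0.682, 0.684, 0.187, -0.182]
ft_force: [-1.0, 0.9, 7.5]
finger_gap: 0.267
[ 0.45649558 -0.085125    0.09359025] [-0.99510487  0.87304884  7.54773302] [ 0.74942561  0.62395305 -0.94077811  2.11706966  0.74959102  0.76822118
 -0.14796906] 0.26655520526504145
r 0.13091566876597613 ang 208.08122975816582 jaw 210.23320244629676 tilt [ 6.99555614e-03 -9.25319080e-04 -9.99975103e-01]
1.0 [ 0.0008  0.     -0.0023] turn y -1.0
```

View pics/m6.png

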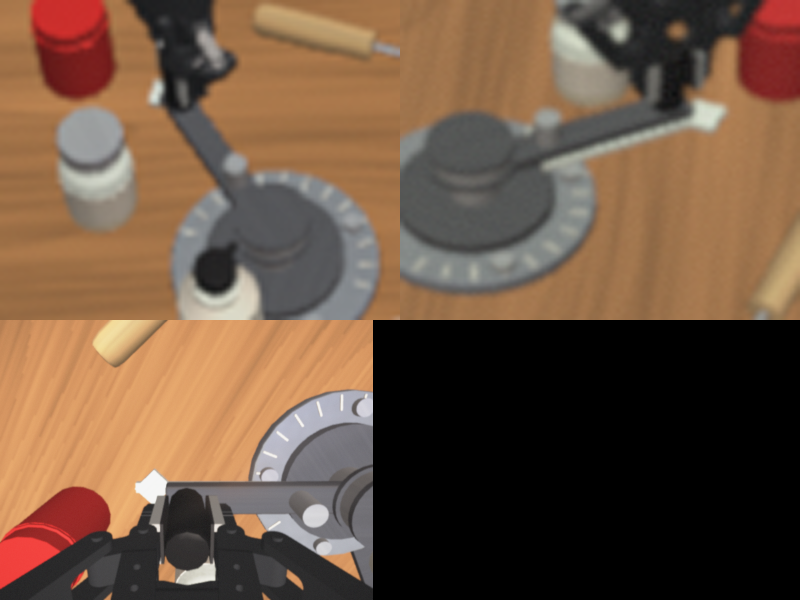

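The cameras show the lever covering the pointer, with only its diamond end showing; jar and red tin are clear. I release, rise and check from above.

```bash
python3 -m jog '[{"xyz":[0,0,0],"turn":[0,0,0],"claw":0.03},{"xyz":[0,0,0],"turn":[0,0,0],"claw":0.045},{"xyz":[0,0,0],"turn":[0,0,0],"claw":0.055},{"xyz":[0,0,0],"turn":[0,0,0],"claw":0.055},{"xyz":[0,-0.015,0],"turn":[0,0,0],"claw":0.055},{"xyz":[0,-0.05,0],"turn":[0,0,0],"claw":0.055},{"xyz":[0,-0.09,0],"turn":[0,0,0],"claw":0.055},{"xyz":[0.01,-0.13,0],"turn":[0,0,0],"claw":0.055},{"xyz":[0.03,-0.17,0],"turn":[0,0,0],"claw":0.055},{"xyz":[0.05,-0.2,0],"turn":[0,0,0],"claw":0.055},{"xyz":[0.05,-0.2,0],"turn":[0,0,0],"claw":0.055},{"xyz":[0.05,-0.2,0],"turn":[0,0,0],"claw":0.055},{"xyz":[0.05,-0.2,0],"turn":[0,0,0],"claw":0.055}]'
python3 - <<'E'
from h import *
im,c=snap('wrist','w7')
print([proj(c,p).round() for p in ([.572,-.0235,.074],[.435,-.1015,.029])])
cv2.imwrite('pics/w7b.png',cv2.resize(im[100:400,80:480],(800,600),interpolation=cv2.INTER_CUBIC))
E
```

```text
clock: 16.73
tool_pos: [0.4975, -0.0602, 0.2921]
tool_rot: [-0.682, 0.683, 0.186, -0.183]
ft_force: [0.2, -0.6, -0.5]
finger_gap: 0.645
[array([369., 191.]), array([206., 180.])]
```

View pics/w7b.png

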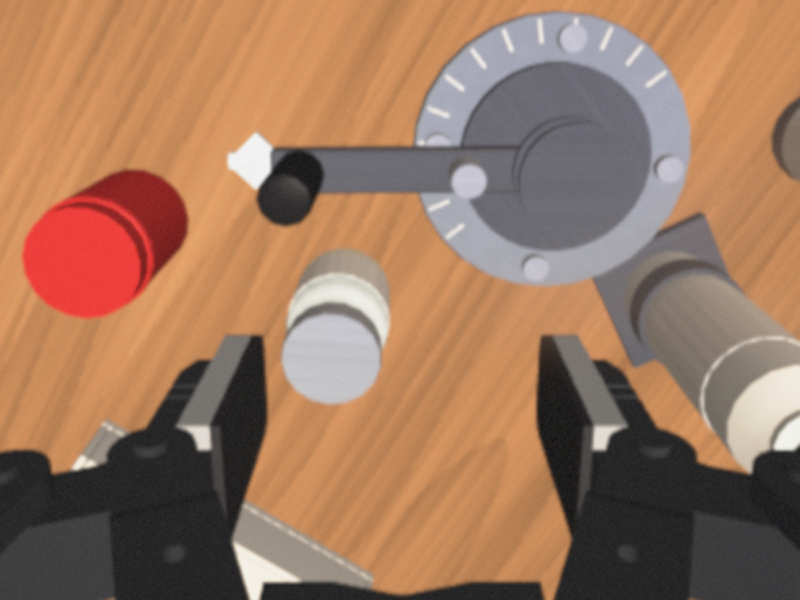

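Run:
```python
from h import *
np.set_printoptions(precision=4,suppress=True)
im,c=load('w7');_,c1=load('w1')
V=lambda U,v:(80+(U+.5)/2-.5,100+(v+.5)/2-.5)
W=lambda U,v:((U+.5)*.7-.5,(v+.5)*.7-.5)
ang=lambda d:np.degrees(np.arctan2(d[1],d[0]))%360
P=atz(c,*V(553,149),.014)[:2];T=atz(c,*V(228,160),.029)[:2]
print('pivot',P,'tip',T,np.linalg.norm(T-P),'pointer dir',ang(T-P))
# subpixel lever edges in original image, columns 235..305
g=cv2.GaussianBlur(im,(3,3),0)[...,2].astype(float)
for nm,(r0,r1),sg,(x0,x1) in [('top',(168,181),-1,(240,283)),('bot',(189,202),1,(248,283))]:
    us=np.arange(x0,x1);vs=[]
    for u in us:
        d=sg*np.diff(g[r0:r1,u]);k=d.argmax();w=np.clip(d[max(k-2,0):k+3],0,None);vs.append(r0+.5+(w*np.arange(max(k-2,0),max(k-2,0)+len(w))).sum()/w.sum())
    m,b=np.polyfit(us,vs,1);res=np.std(np.array(vs)-m*us-b)
    A=atz(c,x0,m*x0+b,.052)[:2];B=atz(c,x1,m*x1+b,.052)[:2];d=A-B;u=d/np.linalg.norm(d)
    print(nm,A,B,'dir',ang(d),'res',res,'tip dist to edge',u[0]*(T-B)[1]-u[1]*(T-B)[0],'pivot',u[0]*(P-B)[1]-u[1]*(P-B)[0])
G=atz(c,*V(284,200),.11)[:2];print('grip',G,ang(G-P),np.linalg.norm(G-P))
t1=atz(c1,*W(549,302),.029)[:2]
print('w1 diamond pts',[atz(c1,*W(*q),.029)[:2] for q in [(548,303),(528,261),(561,270),(516,291)]])
```

```text
pivot [ 0.5693 -0.0195] tip [ 0.4237 -0.1078] 0.1702355418287487 pointer dir 211.21416308416423
top [ 0.4614 -0.0727] [ 0.4971 -0.0516] dir 210.58623150489709 res 0.04066563514477406 tip dist to edge 0.011029524694530002 pivot 0.00916387012690031
bot [ 0.4794 -0.0893] [ 0.5088 -0.0716] dir 211.01715814371988 res 0.10702280619822414 tip dist to edge -0.01284808274932495 pivot -0.013433416904514797
grip [ 0.4593 -0.0882] 211.95743636609743 0.12970061375082817
w1 diamond pts [array([ 0.4233, -0.108 ]), array([ 0.4484, -0.0947]), array([ 0.4431, -0.1141]), array([ 0.4307, -0.0888])]
```

Run:
```python
from h import *
ang=lambda d:np.degrees(np.arctan2(d[1],d[0]))%360
im,c=load('w1');g=cv2.GaussianBlur(im,(3,3),0)[...,0].astype(float)  # blue: white vs wood
L=[];
for v in range(128,180):
    uc=313.5+(v-75)*(371.7-313.5)/(183.4-75)
    a=int(uc)-11;row=g[v,a:a+23];w=np.clip(row-np.median(row)-25,0,None);L.append((v,a+(w*np.arange(23)).sum()/w.sum()))
L=np.array(L);m,b=np.polyfit(L[:,0],L[:,1],1);print('res',np.std(L[:,1]-m*L[:,0]-b))
A=atz(c,m*128+b,128,.029);B=atz(c,m*179+b,179,.029);print(A,B,ang((B-A)[:2]))
P=np.array([.572,-.0235]);d=(B-A)[:2];d/=np.linalg.norm(d);print('pivot offset',d[0]*(P-A[:2])[1]-d[1]*(P-A[:2])[0])
# same-image check: lever mid-line (w7) crossed with pointer line
```

```text
res 0.08840321787579404
[ 0.4921891  -0.06888106  0.029     ] [ 0.45138815 -0.09239761  0.029     ] 209.95796188695303
pivot offset 0.0005369357157101115
```

```bash
cat > fit.py <<'E'
from h import *
from scipy.optimize import least_squares
np.set_printoptions(precision=4,suppress=True)
im,c=load('w7');V=lambda U,v:np.array((80+(U+.5)/2-.5,100+(v+.5)/2-.5))
u=lambda a:np.array([np.cos(a),np.sin(a)])
R0=np.array(c['R']);t0=np.array(c['t'])
def res(p,topz=.040,full=False):
    P=p[:2];a,b=p[2:4];rv=p[4:7];dt=p[7:10]
    cc=dict(c);Q=Ro.from_rotvec(rv).as_matrix();cc['R']=Q@R0;cc['t']=Q@t0+dt
    pr=lambda xy,z:proj(cc,[*xy,z])
    r=[]
    for q in [(415,148),(691,150),(553,12),(553,286),(455,52),(455,245)]:
        w=atz(cc,*V(*q),.014)[:2]-P;r.append((np.linalg.norm(w)-.0745)*600/.8)
    r+=list(pr(P+.172*u(b),.029)-V(228,160))
    r+=list(pr(P+.13*u(a),.11)-V(286,199))
    r+=list(pr(P+.05*u(a),.074)-V(469,181))
    n=u(a+np.pi/2)
    for s,z,pts in [(1,.052,[(325,192.5),(410,192),(510,190.5)]),(-1,topz,[(330,148),(410,148),(410,148),(505,147)])]:
        for q in pts:
            w=atz(cc,*V(*q),z)[:2]-P;r.append((w@n-s*.011)*900)
    r=np.array(r)
    if full: return r
    return np.r_[r/.6, rv/np.radians(.4), dt/.002]
for z in (.040,.052):
    s=least_squares(res,[.572,-.0235,3.66,3.66,0,0,0,0,0,0],args=(z,))
    C=np.linalg.inv(s.jac.T@s.jac)
    d=np.degrees(s.x[2:4]);g=np.array([0,0,1,-1]+[0]*6)
    print(z,'P',s.x[:2],'lever',d[0],'pointer',d[1],'diff',d[0]-d[1],'+-',np.degrees(np.sqrt(g@C@g)),'cost',s.cost,'cam',np.degrees(s.x[4:7]),s.x[7:])
    print(res(s.x,z,True).round(1))
E
python3 fit.py
```

```text
0.04 P [ 0.5701 -0.0218] lever 210.94437003227597 pointer 210.1015836623114 diff 0.842786369964557 +- 0.2926685345468787 cost 21.806215130031994 cam [-0.247   0.17    0.0491] [-0.     -0.001   0.0036]
[-0.  -0.2 -0.1  0.3  1.5 -1.6 -0.2  0.  -0.2  1.1  0.4 -0.3 -0.9 -0.6
 -0.7  0.8  1.3  1.3  1.4]
0.052 P [ 0.5715 -0.0233] lever 210.58133287434072 pointer 210.24374894250735 diff 0.33758393183336466 +- 0.29956204587973534 cost 8.782199952790062 cam [0.124  0.1077 0.0321] [-0.     -0.0007  0.0025]
[-0.1 -0.3 -0.5  0.8  1.2 -1.3 -0.4  0.  -0.2  0.3  0.5 -0.8  0.1  0.1
 -0.3 -0.1  0.1  0.1 -0.1]
```

Run:
```python
from h import *
c=arm.get_calibration('wrist');o=-np.array(c['R']).T@np.array(c['t']);s=arm.sense()
a=np.radians(210.3);u=np.array([np.cos(a),np.sin(a)]);n=np.array([-u[1],u[0]]);P=np.array([.5713,-.0232])
print('cam',o,'along',(o[:2]-P)@u,'perp',(o[:2]-P)@n,'fwd',np.array(c['R'])[2])
d=-((o[:2]-P)@n)*n+(.115-(o[:2]-P)@u)*u
q=s['tool_rot'];R=Ro.from_quat([*q[1:],q[0]]).as_matrix();print('shift tool',R.T@[*d,0],s['tool_pos'],s['clock'])
```

```text
cam [0.4618637  0.0006328  0.41179537] along 0.08246250498910929 perp -0.07579076865565788 fwd [ 0.14355887 -0.24188463 -0.95962632]
shift tool [-3.24556144e-02  4.50207901e-05 -7.58258549e-02] [ 0.49710142 -0.06045211  0.29162343] 16.7833
```

```bash
python3 -m jog '[{"xyz":[-0.01,0,-0.03],"turn":[0,0,0],"claw":0.055},{"xyz":[-0.025,0,-0.06],"turn":[0,0,0],"claw":0.055},{"xyz":[-0.032,0,-0.076],"turn":[0,0,0],"claw":0.055},{"xyz":[-0.032,0,-0.076],"turn":[0,0,0],"claw":0.055},{"xyz":[-0.032,0,-0.076],"turn":[0,0,0],"claw":0.055},{"xyz":[-0.032,0,-0.076],"turn":[0,0,0],"claw":0.055}]'
python3 - <<'E'
from h import *
im,c=snap('wrist','w8')
P=np.array([.5713,-.0232]);a=np.radians(210.3);u=np.array([np.cos(a),np.sin(a)])
p=proj(c,[*(P+.14*u),.04]);print(p,proj(c,[*P,.05]))
x0=int(p[0])-70;y0=max(int(p[1])-60,0);print('crop',x0,y0)
cv2.imwrite('pics/w8b.png',cv2.resize(im[y0:y0+120,x0:x0+160],(800,600),interpolation=cv2.INTER_CUBIC))
E
```

```text
clock: 17.28
tool_pos: [0.5079, -0.1411, 0.2919]
tool_rot: [0.683, -0.682, -0.186, 0.183]
ft_force: [0.1, 0.8, 0.2]
finger_gap: 0.646
[251.47002937 105.61081265] [402.43863408 105.52158181]
crop 181 45
```

View pics/w8b.png

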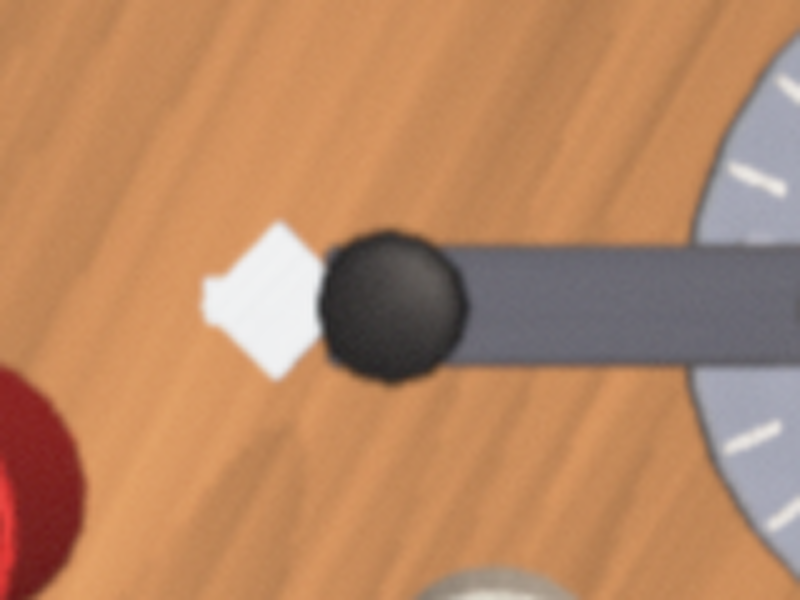

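From the lever's own plane, the diamond's corners (rows 220 and 381, centre 300.5) and the bar's edges (245 and 366, centre 305.5) are offset by about 1 mm at 160 mm, so roughly 0.35° past the pointer. That is good enough, and regripping would risk more. Last check: did anything else move, and is the cap up?

```bash
python3 -m jog '[{"xyz":[0,-0.04,0],"turn":[0,0,0],"claw":0.055},{"xyz":[0,-0.08,0],"turn":[0,0,0],"claw":0.055},{"xyz":[0,-0.11,0],"turn":[0,0,0],"claw":0.055},{"xyz":[0,-0.11,0],"turn":[0,0,0],"claw":0.055},{"xyz":[0,-0.11,0],"turn":[0,0,0],"claw":0.055}]'
python3 - <<'E'
from h import *
for n in ('scene','side'):
    im,c=snap(n,n+'9');a,_=load(n+'0')
    d=(np.abs(cv2.GaussianBlur(im,(5,5),0).astype(int)-cv2.GaussianBlur(a,(5,5),0)).max(2)>30).astype(np.uint8)
    k,_,st,_=cv2.connectedComponentsWithStats(d)
    print(n,[tuple(s) for s in st[1:] if s[4]>8])
    for nm,X in dict(cap=(.674,-.0565,.19),jar=(.512,-.148,.05),glue=(.69,.06,.06),mug=(.313,-.305,.04),box=(.47,-.387,.05),screw=(.38,.007,.02),red=(.395,-.167,.05)).items():
        u,v=proj(c,X).astype(int);print(nm,(u,v),d[max(v-12,0):v+13,u-12:u+13].sum(),end='; ')
    print()
E
```

```text
clock: 17.75
tool_pos: [0.5086, -0.14, 0.4044]
tool_rot: [-0.681, 0.683, 0.188, -0.182]
ft_force: [-0.2, -0.4, -0.5]
finger_gap: 0.641
scene [(np.int32(14), np.int32(0), np.int32(6), np.int32(4), np.int32(20)), (np.int32(22), np.int32(0), np.int32(33), np.int32(5), np.int32(137)), (np.int32(8), np.int32(0), np.int32(85), np.int32(145), np.int32(4520)), (np.int32(166), np.int32(0), np.int32(77), np.int32(179), np.int32(6827)), (np.int32(243), np.int32(0), np.int32(30), np.int32(35), np.int32(417)), (np.int32(15), np.int32(4), np.int32(14), np.int32(17), np.int32(128)), (np.int32(167), np.int32(8), np.int32(10), np.int32(27), np.int32(162)), (np.int32(177), np.int32(13), np.int32(2), np.int32(6), np.int32(9)), (np.int32(278), np.int32(39), np.int32(5), np.int32(8), np.int32(28)), (np.int32(286), np.int32(51), np.int32(5), np.int32(9), np.int32(28)), (np.int32(299), np.int32(68), np.int32(4), np.int32(7), np.int32(10)), (np.int32(275), np.int32(77), np.int32(5), np.int32(7), np.int32(16)), (np.int32(249), np.int32(83), np.int32(7), np.int32(13), np.int32(56)), (np.int32(301), np.int32(8
[... 2023 characters left out ...]
518), np.int32(228), np.int32(31), np.int32(34), np.int32(225)), (np.int32(449), np.int32(232), np.int32(3), np.int32(14), np.int32(28)), (np.int32(518), np.int32(243), np.int32(7), np.int32(6), np.int32(26)), (np.int32(493), np.int32(248), np.int32(15), np.int32(10), np.int32(85)), (np.int32(227), np.int32(253), np.int32(5), np.int32(7), np.int32(26)), (np.int32(219), np.int32(270), np.int32(15), np.int32(29), np.int32(344))]
cap (np.int64(185), np.int64(190)) 0; jar (np.int64(262), np.int64(209)) 0; glue (np.int64(174), np.int64(264)) 0; mug (np.int64(340), np.int64(176)) 0; box (np.int64(286), np.int64(150)) 0; screw (np.int64(309), np.int64(268)) 22; red (np.int64(307), np.int64(207)) 0;
```

```bash
python3 -c "
from workcell import arm
print(arm.finish_job(), arm.sense()['clock'])"
```

```text
the job is handed in; nothing more can be done
the job is handed in; nothing more can be done
```

The job is done and handed in at about 18 s on the robot's clock.

- **Tin:** it was the container between the lever and the pointer. It now stands upright in the free half of the white tray, clear of the cardboard box, and was let go after it touched the floor.
- **Oil can cap:** I pressed it until it stopped moving (20 N, no further travel), then lifted off. The before-and-after pictures show no change at the cap, so it sprang back.
- **Lever:** I swung it by its grip about 117° anticlockwise and released it over the pointer. The last close view, from above the lever, shows it about 1 mm past the pointer at 160 mm out, or roughly 0.35°. My rougher fits disagreed, giving 0.3° to 0.8°. I left it there because gripping it again risked making it worse.
- **Everything else:** before-and-after pictures show no change at the jar, glue bottle, mug, box or red tin. Near the screwdriver the only changes match the removed tin and the moved lever, so I take it not to have moved. The arm ended well clear, touching nothing.
- **Force:** while swinging the lever, the wrist briefly read up to 27 N vertically, because my commanded height was slightly off. That is well below the limits.

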